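# Slide the pump bottle into its counter dock

### The arm

A 7-joint arm with a two-finger parallel gripper is mounted at the origin on the work surface; the furniture and walls round the work are solid. World frame = base frame: x ahead of the robot, y to its left, z up, the work surface at z = 0. Lengths are in mm, angles in rad, forces in N, time in s.
With the tool pointing down it reaches from about 425 to 875 mm from the base axis. Payload 4.7 kg.
Tool frame: the origin (TCP) lies between the finger pads; the fingertips stand 14 mm ahead of it and the grasp point (between the pads) lies 5 mm behind it; z points along the fingers, y is the line along which they close (so a half turn about z gives the same grasp; the last joint's range is limited). The gripper opens to 85 mm and grips with 20 to 120 N. Pads are 22 mm wide; open, the fingers measure 114 mm over their backs; the gripper's body (76 mm by 85 mm) begins 54 mm behind the grasp point. The pads swing forward as they close: fully open they stand 13 mm farther back than shut.
Start: joints at [1.269, 0.321, -0.07, 1.45, 0.023, 1.371, -0.057], TCP at [201.856, -617.882, 245.349] pointing down, gripper open.
Joint ranges: [-2.86, 2.86], [-0.3, 2.09], [-1.38, 1.24], [0.06, 2.45], [-1.56, 4.7], [0.09, 2.05], [-2.69, 2.69]. Speed limits (rad/s): [2.57, 2.57, 3.14, 3.14, 3.14, 3.14, 3.14].

### API

Orientations are given as a unit quaternion [w, x, y, z].
In Python, from cell import arm, cams gives the robot as it stands.
- The arm moves only by the tool arm_command, never from a script. Its argument "targets" is a list of rows, each an object of numbers: "jaw": the finger opening in m, from 0 to 0.0854; "x", "y", "z": the shift along the world's x, y, z in m; "roll": the turn about the world's z in rad. A call has 1 to 20 rows; each row shifts and turns the commanded pose from where the row before left it; what a row does not reach is not made up. A row lasts 1/12 s, in which the tool goes at most 41.7 mm and 7.16 degrees, less where a joint would pass 70% of its speed; a pose out of reach is approached as far as the arm can. A call is refused whole if a number of a shift passes 0.0417 or a number of a turn 0.125, either way. A call with a gripper value outside its range is refused whole. The fingers move at their own pace and stop on an object; "squeeze" is the grip in N (left out, the last holds). Time passes only in rows, so rows that do not move let the fingers close. It gives the time, the measured TCP pose, the force, the opening and the grip force at its end, in the units of the state.
- arm.read_state(): the state, without advancing time (a new reading comes with each control period).
- cams.snapshot(name): name is "scene" or "top" or "wrist"; returns (picture, depth): 400x640x3 uint8, blue, green, red; 400x640 float32, mm along the optical axis (not along the pixel's ray), 0 where there is no reading.
- cams.camera_info(name): a dict with "K" (3x3 intrinsics, pixels), "rvec" (rotation vector, rad) and "tvec" (3), from world to camera coordinates, as OpenCV has them. Camera axes: x right, y down, z forward; pixel columns grow to the right and rows downward; lengths in mm; the calibration is good to about 2 mm. A picture is of the moment at which its call begins: read the wrist's pose just before it. camera_info takes no time and is no camera call; for the wrist camera it gives the pose at the moment of the call.
- arm.finish_job(): hands the job in; it is judged then, once.
Trained networks look in the newest picture that a camera, given by its name, has taken for a name from the list of things; names that differ only in an ending like _2 or _b are one class to them, and where a whole thing is asked for, a point or a joint stands for the part that bears it (a point fixed in the world has none). Each returns a list of dicts, best first, with "score" (0 to 1); they miss things now and then, are a little off and sometimes report something else, mostly with a low value. They report only what shows in the picture. A call takes as long as a camera call. They do not tell look-alikes from the thing itself.
- cams.silhouettes(camera, label): "pixels" (400x640 bool, what is visible of it) and "extent" ([centre column, centre row, width, height] in pixels, round what is visible of it).
- cams.landmark_of(camera, label): "at" ([column, row] in pixels: a listed point, or the origin of a listed thing).
The state is a dict: "t": time; "qpos": joint angles; "qvel": joint speeds; "tau": joint torques, N m; "ee_pos": TCP position; "tool_rot": TCP orientation; "force": force on the tool from outside, world axes, zero at the start; "wrist_torque": the same for the moment, N m; "opening": opening from 0.0 (shut) to 1.0 (fully open); "finger_force": force on a finger pad.
Only numpy, scipy, OpenCV 4.12 (cv2) and the standard library are available. Lean on these libraries where they do the work, as an engineer would, in place of code of your own. Each camera call takes 0.05 s, during which the arm holds its last target. There are 200 camera calls.

### The job

Put the tall pump bottle away: push it low on its body with the fingertips so that it slides upright over the counter into the low U-shaped metal dock, right up against the dock's back wall. Only push it, gently: do not grip it, lift it or tip it. Leave the other things on the counter where they are.

Things in the scene. Friction and masses are not known exactly. Their poses are not given: they have to be found in the camera images.
- pump_bottle: Tall hand-gel pump bottle standing loose at the left of the work: round body 60 mm across, 124 mm high, pump head and spout above it to 167 mm; 0.13 to 0.27 kg. Pushed higher than about 25 mm above the counter it may tip; lean the gripper back so its body clears the upper part. Origin: underside, 5 mm off the axis towards the spout; spout along own -x, any way round.
- bottle_axis (a point): Point on the axis of the bottle's round body (radius 30 mm), on the underside: height 0 when it stands on the counter.
- bottle_dock: Low U-shaped metal dock fixed to the counter, at the right of the work: no floor, walls 22 mm high, 4 mm thick. Origin at counter height where a fully seated bottle's axis stands. Mouth looks along own +y (roughly to the robot's left). Side walls' inner faces at own x = +-36 mm, ending at y = 0, then lips flaring to x = +-52 mm at y = +16 mm. The seated bottle stands half out of the mouth.
- dock_back (a point): Middle of the inner face of the dock's back wall, half way up (11 mm): at own y = -30.5 mm of the dock. Outside this wall a 3 mm high screwed foot reaches 26 mm further.
- oil_filter: Bystander, to be left alone: round spin-on oil filter can, 68 across, 72 high (mm), loose. Origin at the centre of its underside.
- plug_box: Bystander, to be left alone: tall slim carton 27x28x98 standing on end (mm), loose. Origin at the centre of its underside.
- filter_box: Bystander, to be left alone: carton 69x68x85 (mm), loose. Origin at the centre of its underside.
- glue_stick: Bystander, to be left alone: glue stick standing up, 26 across, 82 high (mm), loose. Origin at the centre of its underside.
- bearing_box: Bystander, to be left alone: flat carton 63x62x22 (mm), loose. Origin at the centre of its underside.
There are look-alikes about, which are no part of the job. What is shaped like the pump_bottle but red is not meant.

How it is judged:
By the outcome, as a careful person would: the job done as asked, in the order asked, and still so for the second after the job is handed in, with the robot touching nothing.
It also fails if it takes over 61 s, if anything falls off the work surface, if the arm or the gripper's body presses on something with over 40 N, if the wrist force passes 120 N, or if a joint passes its speed limit or range.

## Working session

There is one attempt and no reset: what is moved stays moved. The work goes in short steps, Python scripts to look and compute and a tool call to move; the robot and the scene stay as the last step left them, time stands still between calls to the robot, and variables do not carry over. Pictures are saved under pics/ and viewed, at most 10 in all, crops included, and the job is handed in when it is done.

Besides the shell and the picture viewer there is one more tool, called after "Call:" in YAML: its name, and indented under it one key for each argument. arm_command: Moves the arm, as the interface text tells. Its arguments: {"type":"object","properties":{"targets":{"type":"array"},"squeeze":{"type":"number"}},"required":["targets"]}

```bash
mkdir -p pics; ls
cat > h.py <<'E'
import numpy as np,cv2
from cell import arm,cams
def cam(n):
    c=cams.camera_info(n);R=cv2.Rodrigues(np.array(c["rvec"],float))[0];return np.array(c["K"],float).reshape(3,3),R,np.array(c["tvec"],float).ravel()
def onplane(n,uv,z):
    K,R,t=cam(n);d=R.T@np.linalg.inv(K)@np.array([uv[0],uv[1],1.]);o=-R.T@t;return o+d*(z-o[2])/d[2]
def cloud(n,D):
    K,R,t=cam(n);v,u=np.mgrid[:400,:640];P=np.linalg.inv(K)@np.stack([u.ravel()*1.,v.ravel()*1.,np.ones(u.size)])*D.ravel();return (R.T@(P-t[:,None])).T.reshape(400,640,3)
E
python3 - <<'E'
from h import *
s=arm.read_state();print(s["t"],s["ee_pos"],s["tool_rot"],s["opening"])
for n in("top","scene"):
    im,D=cams.snapshot(n);cv2.imwrite(f"pics/{n}0.png",im);W=cloud(n,D)
    for l in["pump_bottle","bottle_dock","oil_filter","plug_box","filter_box","glue_stick","bearing_box"]:
        for r in cams.silhouettes(n,l)[:3]:
            p=W[r["pixels"]&(D>0)];print(n,l,round(r["score"],2),np.round(r["extent"]),np.round(np.median(p,0)),np.round(np.percentile(p,2,0)),np.round(np.percentile(p,98,0)))
    for l,z in(("bottle_axis",0),("pump_bottle",0),("bottle_dock",0),("dock_back",11)):
        for r in cams.landmark_of(n,l)[:3]:print(n,l,round(r["score"],2),np.round(r["at"]),np.round(onplane(n,r["at"],z)))
E
```

```text
pics
0.0 [ 201.68386703 -617.38067294  244.22442407] [-9.37913302e-04  9.87556861e-01  1.57259425e-01 -1.98517110e-04] 1.001551652851108
top pump_bottle 0.74 [276. 205.  24.  22.] [454.  14. 113.] [428.  -8.  63.] [483.  45. 168.]
top pump_bottle 0.68 [274. 233.  24.  23.] [368.  20. 112.] [342.  -2.  -0.] [395.  53. 168.]
top bottle_dock 0.73 [404. 191.  27.  32.] [ 517. -373.    5.] [ 472. -390.   -4.] [ 556. -320.   26.]
top oil_filter 0.59 [390. 139.  25.  24.] [ 652. -300.   69.] [ 625. -333.    1.] [ 687. -272.   77.]
top plug_box 0.66 [354. 142.  15.  19.] [ 645. -196.   94.] [ 634. -212.   10.] [ 662. -181.  102.]
top filter_box 0.95 [443. 230.  34.  27.] [ 397. -445.   84.] [ 363. -486.   18.] [ 434. -413.   91.]
top filter_box 0.66 [410. 191.  14.  28.] [ 518. -373.    4.] [ 482. -389.   -4.] [ 554. -355.   26.]
top bearing_box 0.9 [194. 242.  24.  28.] [346. 264.  20.] [315. 233.  -2.] [376. 302.  28.]
top bottle_axis 0.79 [277. 205.] [460.  23.   0.]
top bottle_axis 0.79 [272. 235.] [369.  35.   0.]
top pump_bottle 0.8 [276. 235.] [369.  23.   0.]
top pump_bottle 0.61 [27
[... 509 characters left out ...]
24.  30.  34.] [ 673. -295.   61.] [ 633. -352.    1.] [ 692. -273.   75.]
scene plug_box 0.79 [272. 230.  16.  36.] [ 660. -194.   63.] [ 632. -214.    3.] [ 670. -182.  101.]
scene filter_box 0.87 [241. 153.  34.  38.] [ 416. -437.   64.] [ 368. -492.    5.] [ 440. -414.   89.]
scene glue_stick 0.64 [221. 195.  17.  26.] [ 600. -390.   46.] [ 561. -429.    0.] [ 607. -382.   85.]
scene bottle_axis 0.92 [375. 224.] [468.  17.   0.]
scene bottle_axis 0.92 [391. 206.] [383.  32.   0.]
scene pump_bottle 0.71 [390. 200.] [363.  21.   0.]
scene pump_bottle 0.59 [378. 224.] [465.  24.   0.]
scene bottle_dock 0.93 [256. 193.] [ 506. -337.    0.]
scene dock_back 0.56 [246. 191.] [ 522. -362.   11.]
```

Run:
```python
import cv2,numpy as np
a=cv2.imread("pics/top0.png");b=cv2.imread("pics/scene0.png")
a=cv2.resize(a[110:290,180:500],None,fx=2.4,fy=1.65*1.0) if 0 else cv2.resize(a[120:280,180:490],None,fx=1.8,fy=1.8)
b=cv2.resize(b[120:280,180:490],None,fx=1.8,fy=1.8)
cv2.imwrite("pics/a.png",np.vstack([a,b]))
```

```text
(no output)
```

View pics/a.png

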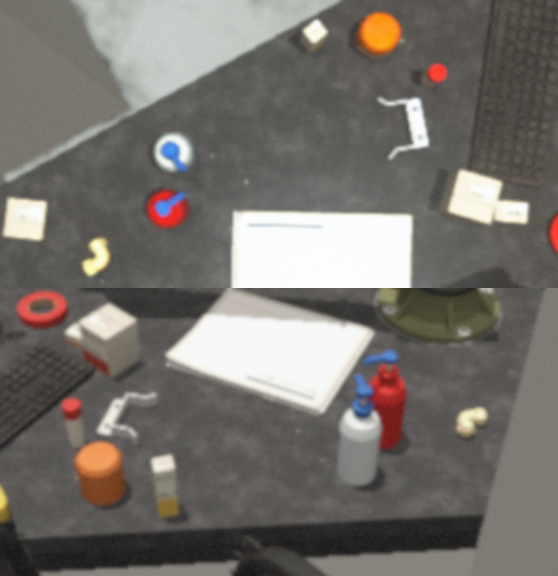

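The target is the white bottle, at crop pixel (173,152) in the top view and (358,445) in the scene view. The red look-alike is next to it, and the dock's mouth faces the bottle at crop (405,125). Next I'll refine both poses from the depth data.

Run:
```python
from h import *
for n in("top","scene"):
    im,D=cams.snapshot(n);W=cloud(n,D)
    for l in["bottle_dock","pump_bottle"]:
        for r in cams.silhouettes(n,l)[:2]:
            m=r["pixels"]&(D>0);p=W[m]
            if l=="pump_bottle":
                q=p[(p[:,2]>20)&(p[:,2]<85)] if n=="scene" else p[(p[:,2]>145)]
                print(n,"bgr",np.median(im[m],0),"n",len(q),np.round(np.median(q,0)),np.round(p[p[:,2]>110].mean(0)) )
                if n=="scene":
                    from scipy.optimize import least_squares
                    s=least_squares(lambda c:np.hypot(q[:,0]-c[0],q[:,1]-c[1])-30,[q[:,0].mean()-20,q[:,1].mean()],loss="soft_l1",f_scale=3);print("axis",s.x)
            else:
                q=p[(p[:,2]>12)&(p[:,2]<30)];b=q[q[:,1]<-345]
                print(n,"dock",len(q),len(b),np.round(q.mean(0)));f=cv2.fitLine(b[:,:2].astype(np.float32),cv2.DIST_HUBER,0,.01,.01).ravel();print(f)
    # dock lines in image
    for l,z in(("bottle_dock",0),("dock_back",11),("bottle_axis",0)):
        for r in cams.landmark_of(n,l)[:2]:print(l,round(r["score"],2),np.round(onplane(n,r["at"],z)))
    g=cv2.resize(im[165:215,375:435] if n=="top" else im[165:215,225:285],None,fx=6,fy=6,interpolation=cv2.INTER_CUBIC);cv2.imwrite(f"pics/d_{n}.png",g)
    K,R,t=cam(n);print(n,-R.T@t)
cv2.imwrite("pics/d.png",np.hstack([cv2.imread("pics/d_top.png"),cv2.imread("pics/d_scene.png")]))
```

```text
top dock 87 59 [ 516. -351.   21.]
[ 9.8277795e-01  1.8479034e-01  5.1528296e+02 -3.6203589e+02]
top bgr [215.  174.5 166.5] n 96 [450.  14. 165.] [454.  17. 138.]
top bgr [ 49.  51. 183.] n 90 [375.  20. 165.] [369.  24. 136.]
bottle_dock 0.84 [ 517. -329.   -0.]
dock_back 0.86 [ 509. -369.   11.]
dock_back 0.27 [446.  18.  11.]
bottle_axis 0.96 [460.  23.   0.]
bottle_axis 0.71 [369.  37.   0.]
top [ 374.3750289  -115.97276491 1517.17342668]
scene dock 146 92 [ 516. -350.   20.]
[ 9.9040276e-01  1.3821121e-01  5.1983167e+02 -3.6102682e+02]
scene bgr [130. 132. 130.] n 377 [484.  26.  53.] [464.  20. 133.]
axis [458.15919094  18.88267586]
scene bgr [ 40.  41. 124.] n 216 [392.  45.  57.] [378.  27. 135.]
axis [368.91744705  26.30137859]
bottle_dock 0.69 [ 509. -334.    0.]
dock_back 0.82 [ 521. -367.   11.]
dock_back 0.48 [ 658. -195.   11.]
bottle_axis 0.78 [387.  35.   0.]
scene [1408.34721722  312.81284557 1040.54544507]
```

View pics/d.png

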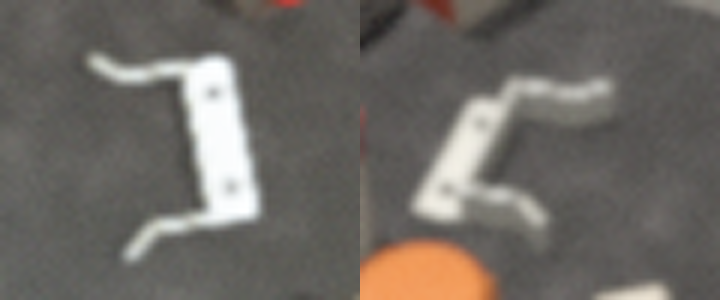

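Call:
arm_command:
  targets:
    - {"x": 0.03,"y": 0.03}
    - {"x": 0.03,"y": 0.03}
    - {"x": 0.03,"y": 0.03}
    - {"x": 0.03,"y": 0.03}
    - {"x": 0.03,"y": 0.03}
    - {"x": 0.03,"y": 0.03}
    - {"x": 0.03,"y": 0.03}
    - {"x": 0.03,"y": 0.03}
    - {"y": 0.04}
    - {"y": 0.04}
    - {"y": 0.04}
    - {"y": 0.04}
    - {"y": 0.04}

```text
invalid input
```

Call:
arm_command:
  targets:
    - {"jaw": 0.085,"x": 0.03,"y": 0.03,"z": 0,"roll": -0.07}
    - {"jaw": 0.085,"x": 0.03,"y": 0.03,"z": 0,"roll": -0.075}
    - {"jaw": 0.085,"x": 0.03,"y": 0.03,"z": 0,"roll": 0}
    - {"jaw": 0.085,"x": 0.03,"y": 0.03,"z": 0,"roll": 0}
    - {"jaw": 0.085,"x": 0.03,"y": 0.03,"z": 0,"roll": 0}
    - {"jaw": 0.085,"x": 0.03,"y": 0.03,"z": 0,"roll": 0}
    - {"jaw": 0.085,"x": 0.03,"y": 0.03,"z": 0,"roll": 0}
    - {"jaw": 0.085,"x": 0.03,"y": 0.03,"z": 0,"roll": 0}

```text
t: 2.47
ee_pos: [438.7, -380.6, 245.7]
tool_rot: [0.0, 0.996, 0.085, 0.0]
force: [1.1, -0.7, -1.4]
opening: 0.992
finger_force: 0.0
```

Call:
arm_command:
  targets:
    - {"jaw": 0.085,"x": 0.03,"y": 0.04,"z": 0,"roll": 0}
    - {"jaw": 0.085,"x": 0.03,"y": 0.04,"z": 0,"roll": 0}
    - {"jaw": 0.085,"x": 0,"y": 0.04,"z": 0,"roll": 0}
    - {"jaw": 0.085,"x": 0,"y": 0.04,"z": 0,"roll": 0}
    - {"jaw": 0.085,"x": 0,"y": 0.04,"z": 0,"roll": 0}
    - {"jaw": 0.085,"x": 0,"y": 0.04,"z": 0,"roll": 0}
    - {"jaw": 0.085,"x": 0,"y": 0.04,"z": 0,"roll": 0}
    - {"jaw": 0.085,"x": 0,"y": 0.04,"z": 0,"roll": 0}
    - {"jaw": 0.085,"x": 0,"y": 0.04,"z": 0,"roll": 0}
    - {"jaw": 0.085,"x": 0,"y": 0.04,"z": 0,"roll": 0}
    - {"jaw": 0.085,"x": 0,"y": 0.04,"z": 0,"roll": 0}
    - {"jaw": 0.085,"x": -0.02,"y": 0.04,"z": 0,"roll": 0}
    - {"jaw": 0.085,"x": -0.02,"y": 0.04,"z": 0,"roll": 0}
    - {"jaw": 0.085,"x": -0.02,"y": 0.02,"z": 0,"roll": 0}
    - {"jaw": 0.085,"x": 0,"y": 0,"z": 0,"roll": 0}

```text
t: 3.72
ee_pos: [426.7, 145.1, 245.8]
tool_rot: [0.0, 0.996, 0.09, -0.0]
force: [0.1, 0.1, 0.9]
opening: 0.996
finger_force: 0.0
```

Run:
```python
from h import *
s=arm.read_state();print(s["t"],s["ee_pos"],s["tool_rot"])
e=np.array(s["ee_pos"]);d=np.array([.17,-.985])
for n in("scene","top"):
    im,D=cams.snapshot(n);W=cloud(n,D);p=W[D>0];r=p[:,:2]-e[:2];a=r@d;b=r@np.array([.985,.17]);h=p[:,2]-e[2]
    for z in range(-14,170,12):
        m=(h>z-6)&(h<z+6)&(abs(a)<110)&(abs(b)<90)
        if m.sum()>3:print(n,z,m.sum(),"along",np.round(np.percentile(a[m],[1,99])),"side",np.round(np.percentile(b[m],[1,99])))
    if n=="scene":cv2.imwrite("pics/s2.png",cv2.resize(im[20:270,250:550],None,fx=2.4,fy=2.4))
w,D=cams.snapshot("wrist");cv2.imwrite("pics/w2.png",w)
K,R,t=cam("wrist");print("wristcam",-R.T@t-e)
```

```text
3.7167 [426.67708969 145.0833993  245.75838225] [ 3.89264010e-05  9.95913029e-01  9.03173596e-02 -1.06812202e-04]
scene -2 5 along [-48. -42.] side [-5.  9.]
scene 10 42 along [-55.  56.] side [-2. 13.]
scene 22 46 along [-55.  56.] side [-9. 13.]
scene 34 53 along [-56.  58.] side [-4. 15.]
scene 46 114 along [-69.  71.] side [-14.  14.]
scene 58 184 along [-72.  74.] side [-14.  17.]
scene 70 227 along [-70.  71.] side [-14.  20.]
scene 82 196 along [-69.  70.] side [ 1. 21.]
scene 94 300 along [-65.  68.] side [-5. 21.]
scene 106 168 along [-67.  68.] side [-13.  15.]
scene 118 97 along [-36.  37.] side [ 5. 38.]
scene 130 162 along [-35.  37.] side [ 5. 38.]
scene 142 157 along [-35.  37.] side [ 8. 39.]
scene 154 218 along [-35.  36.] side [-5. 40.]
scene 166 144 along [-35.  34.] side [-4. 39.]
top 46 19 along [47. 76.] side [-13.   8.]
top 58 38 along [33. 77.] side [-15.  15.]
top 70 48 along [29. 75.] side [-17.  16.]
top 82 22 along [30. 74.] side [-14.  16.]
top 94 64 along [39. 72.] side [-11.  13.]
top 106 64 along [38. 71.] side [-11.  12.]
top 118 23 along [12. 41.] side [-36.  14.]
top 130 28 along [16. 41.] side [-35.  26.]
top 142 37 along [17. 40.] side [-35.  27.]
top 154 50 along [18. 40.] side [-34.  29.]
top 166 7 along [22. 38.] side [-30.  14.]
wristcam [ 67.7008395   4.9591415 129.1252535]
```

View pics/s2.png

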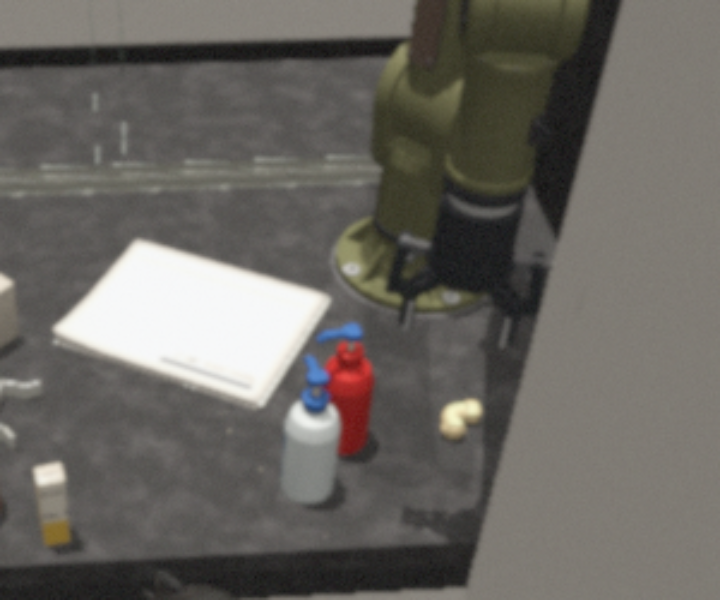

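View pics/w2.png

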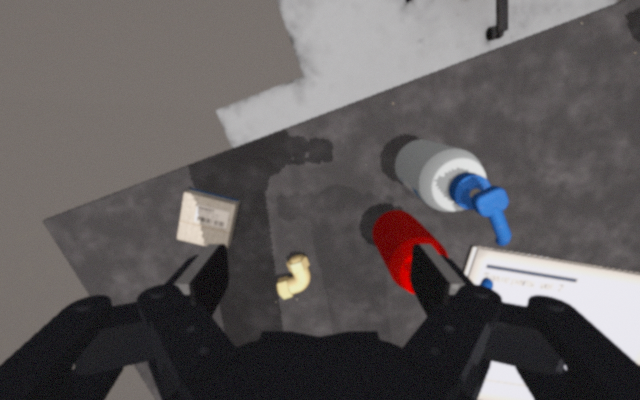

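The full-width knuckles stick out past the fingertips along the closing line, but much less sideways. I'll turn the gripper 90° and push with the side of one open finger, so the gripper body stays beside the pump head.

Call:
arm_command:
  targets:
    - {"jaw": 0.085,"x": 0.01,"y": 0,"z": 0,"roll": 0.12}
    - {"jaw": 0.085,"x": 0.01,"y": 0,"z": 0,"roll": 0.12}
    - {"jaw": 0.085,"x": 0.01,"y": 0,"z": 0,"roll": 0.12}
    - {"jaw": 0.085,"x": 0.01,"y": 0,"z": 0,"roll": 0.12}
    - {"jaw": 0.085,"x": 0.01,"y": 0,"z": 0,"roll": 0.12}
    - {"jaw": 0.085,"x": 0.01,"y": 0,"z": 0,"roll": 0.12}
    - {"jaw": 0.085,"x": 0.007,"y": -0.005,"z": 0,"roll": 0.12}
    - {"jaw": 0.085,"x": 0,"y": -0.01,"z": 0,"roll": 0.12}
    - {"jaw": 0.085,"x": 0,"y": -0.01,"z": 0,"roll": 0.12}
    - {"jaw": 0.085,"x": 0,"y": -0.01,"z": 0,"roll": 0.12}
    - {"jaw": 0.085,"x": 0,"y": 0,"z": 0,"roll": 0.12}
    - {"jaw": 0.085,"x": 0,"y": 0,"z": 0,"roll": 0.12}
    - {"jaw": 0.085,"x": 0,"y": 0,"z": 0,"roll": 0.12}
    - {"jaw": 0.085,"x": 0,"y": 0,"z": -0.04,"roll": 0}
    - {"jaw": 0.085,"x": 0,"y": 0,"z": -0.04,"roll": 0}
    - {"jaw": 0.085,"x": 0,"y": 0,"z": 0,"roll": 0}

```text
t: 5.2
ee_pos: [493.1, 100.6, 158.4]
tool_rot: [-0.004, 0.65, 0.76, -0.005]
force: [-1.9, -0.4, -1.5]
opening: 0.997
finger_force: 0.0
```

```bash
cat > prof.py <<'E'
from h import *
s=arm.read_state();print(s["t"],s["ee_pos"],s["tool_rot"])
e=np.array(s["ee_pos"]);w,x,y,z=s["tool_rot"];from scipy.spatial.transform import Rotation as Ro
R0=Ro.from_quat([x,y,z,w]).as_matrix();print("toolx heading",np.degrees(np.arctan2(R0[1,0],R0[0,0])))
P=[]
for n in("scene","top"):
    im,D=cams.snapshot(n);W=cloud(n,D);p=(W[D>0]-e)@R0
    p=p[(abs(p[:,0])<60)&(abs(p[:,1])<100)&(p[:,2]<15)&(p[:,2]>-150)];cv2.imwrite(f"pics/{n}3.png",im)
    for lo,hi,l in((-90,-25,"y-"),(-25,25,"mid"),(25,90,"y+")):
        for h in range(-10,130,10):
            q=p[(p[:,1]>lo)&(p[:,1]<hi)&(abs(-p[:,2]-h)<5)]
            if len(q)>2:print(n,l,h,len(q),"x",np.round(np.percentile(q[:,0],[0,5,95,100])),"y",np.round(np.percentile(q[:,1],[0,100])))
E
python3 prof.py
```

```text
5.2 [493.10810314 100.6108559  158.35536972] [-0.0044419   0.64964076  0.76021463 -0.00456922]
toolx heading 98.968670136025
scene y- 60 3 x [10. 10. 15. 15.] y [-34. -27.]
scene mid 80 12 x [-19. -18.  17.  18.] y [16. 24.]
scene mid 90 39 x [-20. -19.  18.  19.] y [11. 24.]
scene mid 100 4 x [-19. -19.  17.  18.] y [13. 17.]
scene mid 120 25 x [-38. -37.  35.  36.] y [ 4. 25.]
scene y+ 0 7 x [-10.  -9.   9.   9.] y [46. 51.]
scene y+ 10 20 x [-11. -11.   8.   9.] y [46. 58.]
scene y+ 20 28 x [-12.  -9.   9.  10.] y [46. 57.]
scene y+ 30 9 x [-6. -6.  4.  5.] y [51. 56.]
scene y+ 40 3 x [-8. -7. 10. 11.] y [55. 69.]
scene y+ 50 47 x [-13. -12.  11.  12.] y [38. 77.]
scene y+ 60 43 x [-14. -11.  12.  15.] y [38. 75.]
scene y+ 70 46 x [-18. -17.  16.  16.] y [26. 73.]
scene y+ 80 63 x [-17. -15.  14.  16.] y [25. 73.]
scene y+ 90 53 x [-18. -13.  11.  11.] y [25. 71.]
scene y+ 100 115 x [-13. -11.  10.  12.] y [28. 69.]
scene y+ 110 40 x [-13. -10.  10.  12.] y [28. 66.]
scene y+ 120 67 x [-26. -22.  22.  25.] y [26. 40.]
top y- 20 3 x [-10. -10.  -6.  -6.] y [-55. -42.]
top y- 50 7 x [-12. -12.  -7.  -7.] y [-66. -47.]
top y- 60 15 x [-15. -15.  -7.  -7.] y [-72. -28.]
top y- 70 11 x [-16. -16. -10. -10.] y [-69. -32.]
top y- 80 4 x [-17. -17. -14. -14.] y [-38. -28.]
top mid 120 5 x [-36. -36. -28. -28.] y [-23.  16.]
top y+ 50 14 x [-12. -11.  -6.  -5.] y [47. 74.]
top y+ 60 3 x [-10. -10.  -8.  -8.] y [48. 65.]
top y+ 70 5 x [-14. -14. -10. -10.] y [42. 70.]
top y+ 90 4 x [-11. -11. -10. -10.] y [54. 62.]
top y+ 100 3 x [-12. -12. -10. -10.] y [63. 68.]
top y+ 110 3 x [-11. -11.  -9.  -9.] y [59. 67.]
```

Call:
arm_command:
  targets:
    - {"jaw": 0.085,"x": 0.007,"y": 0,"z": -0.04,"roll": 0}
    - {"jaw": 0.085,"x": 0,"y": 0,"z": -0.04,"roll": 0}
    - {"jaw": 0.085,"x": 0,"y": 0,"z": -0.03,"roll": 0}
    - {"jaw": 0.085,"x": 0,"y": 0,"z": -0.02,"roll": 0}
    - {"jaw": 0.085,"x": 0,"y": 0,"z": -0.01,"roll": 0}
    - {"jaw": 0.085,"x": 0,"y": 0,"z": 0,"roll": 0}

```text
t: 5.8
ee_pos: [504.9, 103.4, 25.3]
tool_rot: [-0.0, 0.649, 0.761, -0.0]
force: [-1.8, -0.7, -0.0]
opening: 0.997
finger_force: 0.0
```

```bash
cat > st.py <<'E'
from h import *
from scipy.optimize import least_squares
from scipy.spatial.transform import Rotation as Ro
def bottle():
    out=[]
    for n in("scene","top"):
        im,D=cams.snapshot(n);W=cloud(n,D)
        for r in cams.silhouettes(n,"pump_bottle"):
            m=r["pixels"]&(D>0)
            b=np.median(im[m],0)
            if b[2]>b[0]+30 or m.sum()<30:continue
            p=W[m]
            if n=="scene":
                q=p[(p[:,2]>20)&(p[:,2]<85)]
                s=least_squares(lambda c:np.hypot(q[:,0]-c[0],q[:,1]-c[1])-30,[q[:,0].mean()-20,q[:,1].mean()],loss="soft_l1",f_scale=3)
                q2=p[(p[:,2]>85)&(p[:,2]<108)]
                s2=least_squares(lambda c:np.hypot(q2[:,0]-c[0],q2[:,1]-c[1])-30,s.x,loss="soft_l1",f_scale=3) if len(q2)>20 else s
                print("scene axis",np.round(s.x,1),"upper",np.round(s2.x,1),"ztop",np.round(np.percentile(p[:,2],99)),round(r["score"],2))
            else:
                q=p[(p[:,2]>60)&(p[:,2]<128)]
                print("top mid",np.round((np.percentile(q,3,0)+np.percentile(q,97,0))/2),"ztop",np.round(np.percentile(p[:,2],99)),round(r["score"],2))
        for r in cams.landmark_of(n,"bottle_axis")[:2]:print(n,"axis lm",round(r["score"],2),np.round(onplane(n,r["at"],0)))
        cv2.imwrite(f"pics/{n}_{arm.read_state()['t']:.2f}.png",im)
def pose():
    s=arm.read_state();e=np.array(s["ee_pos"]);w,x,y,z=s["tool_rot"];R0=Ro.from_quat([x,y,z,w]).as_matrix()
    print("t",s["t"],"ee",np.round(e,1),"F",np.round(s["force"],1),"toolx",np.round(np.degrees(np.arctan2(R0[1,0],R0[0,0])),2));return e,R0
if __name__=="__main__":
    e,R0=pose();bottle()
E
python3 - <<'E'
from st import *
e,R0=pose();bottle()
im,D=cams.snapshot("wrist");cv2.imwrite("pics/w4.png",im)
E
```

```text
t 5.8 ee [504.9 103.4  25.3] F [-1.8 -0.7 -0. ] toolx 99.09
scene axis [458.   18.9] upper [455.7  18.3] ztop 168.0 0.72
scene axis lm 0.77 [451.  13.   0.]
scene axis lm 0.77 [372.  31.   0.]
top mid [456.  18.  98.] ztop 170.0 0.81
top axis lm 0.6 [370.  31.   0.]
```

View pics/w4.png

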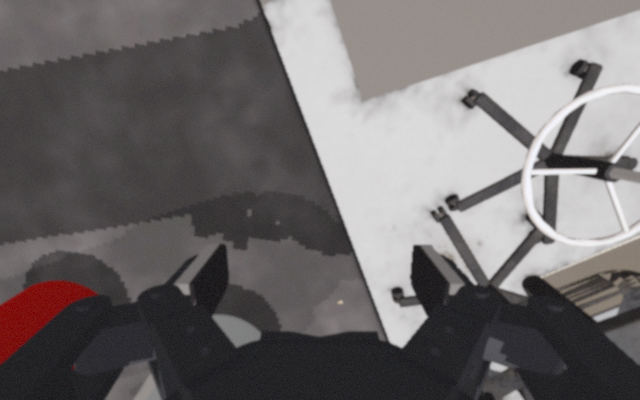

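Call:
arm_command:
  targets:
    - {"jaw": 0.085,"x": -0.0085,"y": -0.001,"z": -0.009,"roll": 0}
    - {"jaw": 0.085,"x": 0.0015,"y": -0.01,"z": 0,"roll": 0}
    - {"jaw": 0.085,"x": 0.0015,"y": -0.01,"z": 0,"roll": 0}
    - {"jaw": 0.085,"x": 0.001,"y": -0.005,"z": 0,"roll": 0}
    - {"jaw": 0.085,"x": 0.0005,"y": -0.003,"z": 0,"roll": 0}
    - {"jaw": 0.085,"x": 0.0005,"y": -0.003,"z": 0,"roll": 0}
    - {"jaw": 0.085,"x": 0.0005,"y": -0.003,"z": 0,"roll": 0}
    - {"jaw": 0.085,"x": 0.0005,"y": -0.003,"z": 0,"roll": 0}
    - {"jaw": 0.085,"x": 0.0005,"y": -0.003,"z": 0,"roll": 0}
    - {"jaw": 0.085,"x": 0.0005,"y": -0.003,"z": 0,"roll": 0}
    - {"jaw": 0.085,"x": 0.0005,"y": -0.003,"z": 0,"roll": 0}
    - {"jaw": 0.085,"x": 0.0005,"y": -0.003,"z": 0,"roll": 0}

```text
t: 7.15
ee_pos: [503.8, 54.0, 16.3]
tool_rot: [-0.0, 0.648, 0.761, 0.0]
force: [0.9, 0.5, 1.1]
opening: 0.994
finger_force: 0.2
```

```bash
python3 st.py
```

```text
t 7.15 ee [503.8  54.   16.3] F [0.9 0.5 1.1] toolx 99.19
scene axis [458.9   2.3] upper [457.5   0.9] ztop 170.0 0.7
scene axis lm 0.94 [458.   8.   0.]
top mid [457.  -7. 106.] ztop 170.0 0.67
top axis lm 0.59 [456.  14.   0.]
top axis lm 0.15 [348. 259.   0.]
```

Call:
arm_command:
  targets:
    - {"jaw": 0.085,"x": 0.0006,"y": -0.004,"z": 0,"roll": 0}
    - {"jaw": 0.085,"x": 0.0006,"y": -0.004,"z": 0,"roll": 0}
    - {"jaw": 0.085,"x": 0.0006,"y": -0.004,"z": 0,"roll": 0}
    - {"jaw": 0.085,"x": 0.0006,"y": -0.004,"z": 0,"roll": 0}
    - {"jaw": 0.085,"x": 0.0006,"y": -0.004,"z": 0,"roll": 0}
    - {"jaw": 0.085,"x": 0.0006,"y": -0.004,"z": 0,"roll": 0}
    - {"jaw": 0.085,"x": 0.0006,"y": -0.004,"z": 0,"roll": 0}
    - {"jaw": 0.085,"x": 0.0006,"y": -0.004,"z": 0,"roll": 0}
    - {"jaw": 0.085,"x": 0.0006,"y": -0.004,"z": 0,"roll": 0}
    - {"jaw": 0.085,"x": 0.0006,"y": -0.004,"z": 0,"roll": 0}
    - {"jaw": 0.085,"x": 0.0006,"y": -0.004,"z": 0,"roll": 0}
    - {"jaw": 0.085,"x": 0.0006,"y": -0.004,"z": 0,"roll": 0}
    - {"jaw": 0.085,"x": 0.0006,"y": -0.004,"z": 0,"roll": 0}
    - {"jaw": 0.085,"x": 0.0006,"y": -0.004,"z": 0,"roll": 0}
    - {"jaw": 0.085,"x": 0.0006,"y": -0.004,"z": 0,"roll": 0}
    - {"jaw": 0.085,"x": 0.0006,"y": -0.004,"z": 0,"roll": 0}

```text
t: 8.78
ee_pos: [513.5, -10.4, 16.4]
tool_rot: [0.0, 0.648, 0.761, 0.0]
force: [-0.5, 1.5, 0.2]
opening: 0.998
finger_force: 0.1
```

```bash
python3 st.py
```

```text
t 8.7833 ee [513.5 -10.4  16.4] F [-0.5  1.5  0.2] toolx 99.17
scene axis [467.1 -62. ] upper [465.8 -63.1] ztop 170.0 0.6
scene axis lm 0.7 [376.  36.   0.]
scene axis lm 0.6 [472. -61.   0.]
top mid [467. -73. 105.] ztop 172.0 0.68
top axis lm 0.67 [ 656. -304.    0.]
top axis lm 0.51 [466. -55.   0.]
```

Call:
arm_command:
  targets:
    - {"jaw": 0.085,"x": 0.0007,"y": -0.005,"z": 0,"roll": 0}
    - {"jaw": 0.085,"x": 0.0007,"y": -0.005,"z": 0,"roll": 0}
    - {"jaw": 0.085,"x": 0.0007,"y": -0.005,"z": 0,"roll": 0}
    - {"jaw": 0.085,"x": 0.0007,"y": -0.005,"z": 0,"roll": 0}
    - {"jaw": 0.085,"x": 0.0007,"y": -0.005,"z": 0,"roll": 0}
    - {"jaw": 0.085,"x": 0.0007,"y": -0.005,"z": 0,"roll": 0}
    - {"jaw": 0.085,"x": 0.0007,"y": -0.005,"z": 0,"roll": 0}
    - {"jaw": 0.085,"x": 0.0007,"y": -0.005,"z": 0,"roll": 0}
    - {"jaw": 0.085,"x": 0.0007,"y": -0.005,"z": 0,"roll": 0}
    - {"jaw": 0.085,"x": 0.0007,"y": -0.005,"z": 0,"roll": 0}
    - {"jaw": 0.085,"x": 0.0007,"y": -0.005,"z": 0,"roll": 0}
    - {"jaw": 0.085,"x": 0.0007,"y": -0.005,"z": 0,"roll": 0}
    - {"jaw": 0.085,"x": 0.0007,"y": -0.005,"z": 0,"roll": 0}
    - {"jaw": 0.085,"x": 0.0007,"y": -0.005,"z": 0,"roll": 0}
    - {"jaw": 0.085,"x": 0.0007,"y": -0.005,"z": 0,"roll": 0}
    - {"jaw": 0.085,"x": 0.0007,"y": -0.005,"z": 0,"roll": 0}
    - {"jaw": 0.085,"x": 0.0007,"y": -0.005,"z": 0,"roll": 0}
    - {"jaw": 0.085,"x": 0.0007,"y": -0.005,"z": 0,"roll": 0}
    - {"jaw": 0.085,"x": 0.0007,"y": -0.004,"z": 0,"roll": 0}
    - {"jaw": 0.085,"x": 0.0007,"y": -0.002,"z": 0,"roll": 0}

```text
t: 10.75
ee_pos: [527.4, -106.8, 16.3]
tool_rot: [0.0, 0.649, 0.761, -0.0]
force: [-0.3, 0.8, 0.2]
opening: 0.991
finger_force: 0.0
```

```bash
python3 st.py; python3 -c "
import cv2,glob,os,numpy as np
f=lambda n:sorted(glob.glob(f'pics/{n}_*.png'),key=os.path.getmtime)[-1]
a=cv2.imread(f('top'))[110:280,230:500];b=cv2.imread(f('scene'))[90:260,200:470]
cv2.imwrite('pics/m.png',np.vstack([cv2.resize(x,None,fx=1.7,fy=1.7) for x in(a,b)]))"
```

```text
t 10.75 ee [ 527.4 -106.8   16.3] F [-0.3  0.8  0.2] toolx 99.12
scene axis [ 479.3 -158.1] upper [ 478.1 -160. ] ztop 121.0 0.68
scene axis lm 0.81 [ 483. -160.    0.]
scene axis lm 0.65 [375.  23.   0.]
top mid [ 478. -174.  109.] ztop 171.0 0.74
top axis lm 0.72 [370.  31.   0.]
```

View pics/m.png

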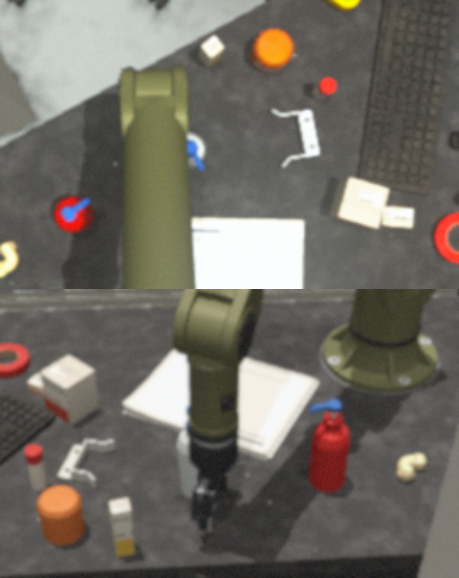

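Call:
arm_command:
  targets:
    - {"jaw": 0.085,"x": 0.0008,"y": -0.005,"z": 0,"roll": 0}
    - {"jaw": 0.085,"x": 0.0008,"y": -0.005,"z": 0,"roll": 0}
    - {"jaw": 0.085,"x": 0.0008,"y": -0.005,"z": 0,"roll": 0}
    - {"jaw": 0.085,"x": 0.0008,"y": -0.005,"z": 0,"roll": 0}
    - {"jaw": 0.085,"x": 0.0008,"y": -0.005,"z": 0,"roll": 0}
    - {"jaw": 0.085,"x": 0.0008,"y": -0.005,"z": 0,"roll": 0}
    - {"jaw": 0.085,"x": 0.0008,"y": -0.005,"z": 0,"roll": 0}
    - {"jaw": 0.085,"x": 0.0004,"y": -0.003,"z": 0,"roll": 0}
    - {"jaw": 0.085,"x": 0,"y": 0,"z": 0,"roll": 0}
    - {"jaw": 0.085,"x": -0.0016,"y": 0.01,"z": 0,"roll": 0}
    - {"jaw": 0.085,"x": -0.0016,"y": 0.01,"z": 0,"roll": 0}
    - {"jaw": 0.085,"x": -0.0016,"y": 0.01,"z": 0,"roll": 0}
    - {"jaw": 0.085,"x": -0.025,"y": -0.004,"z": 0,"roll": 0}
    - {"jaw": 0.085,"x": -0.025,"y": -0.004,"z": 0,"roll": 0}
    - {"jaw": 0.085,"x": -0.025,"y": -0.004,"z": 0,"roll": 0}
    - {"jaw": 0.085,"x": -0.025,"y": -0.004,"z": 0,"roll": 0}
    - {"jaw": 0.085,"x": 0,"y": 0,"z": 0,"roll": 0}

```text
t: 12.47
ee_pos: [422.7, -129.4, 15.1]
tool_rot: [-0.002, 0.648, 0.761, -0.003]
force: [0.1, 0.3, -0.7]
opening: 0.997
finger_force: 0.0
```

Run:
```python
from st import *
e,R0=pose();bottle()
for n in("top","scene"):
  for l,z in(("bottle_dock",0),("dock_back",11)):
    for r in cams.landmark_of(n,l)[:1]:print(n,l,round(r["score"],2),np.round(onplane(n,r["at"],z)))
```

```text
t 12.4667 ee [ 422.7 -129.4   15.1] F [ 0.1  0.3 -0.7] toolx 99.15
scene axis [ 482.  -192.1] upper [ 479.9 -191.8] ztop 169.0 0.67
scene axis lm 0.97 [ 487. -197.    0.]
scene axis lm 0.95 [375.  29.   0.]
top mid [ 482. -192.  106.] ztop 376.0 0.62
top axis lm 0.81 [368.  31.   0.]
top bottle_dock 0.83 [ 513. -335.    0.]
top dock_back 0.63 [ 505. -363.   11.]
scene bottle_dock 0.88 [ 507. -336.    0.]
scene dock_back 0.65 [ 517. -362.   11.]
```

```bash
python3 -c "
import cv2,glob,os,numpy as np
f=lambda n:sorted(glob.glob(f'pics/{n}_*.png'),key=os.path.getmtime)[-1]
a=cv2.imread(f('top'))[150:240,310:450];b=cv2.imread(f('scene'))[130:250,210:350]
cv2.imwrite('pics/m2.png',np.vstack([cv2.resize(x,None,fx=2.8,fy=2.8,interpolation=2) for x in(a,b)]))"
```

```text
(no output)
```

View pics/m2.png

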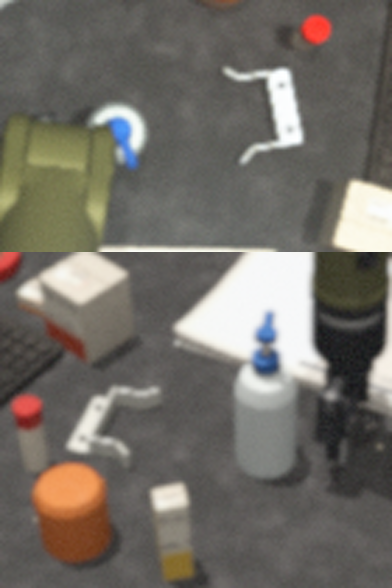

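The spout has turned towards -x, which is too close to the gripper body on that side. I'll go back to the +x side and turn the tool about 10° so that it also clears the oil filter at the end.

Call:
arm_command:
  targets:
    - {"jaw": 0.085,"x": 0,"y": 0.02,"z": 0,"roll": 0}
    - {"jaw": 0.085,"x": 0.02,"y": 0.005,"z": 0,"roll": 0.05}
    - {"jaw": 0.085,"x": 0.025,"y": 0,"z": 0,"roll": 0.06}
    - {"jaw": 0.085,"x": 0.025,"y": 0,"z": 0,"roll": 0.06}
    - {"jaw": 0.085,"x": 0.01,"y": -0.01,"z": 0,"roll": 0}
    - {"jaw": 0.085,"x": 0,"y": 0,"z": 0,"roll": 0}
    - {"jaw": 0.085,"x": 0,"y": 0,"z": 0,"roll": 0}

```text
t: 13.55
ee_pos: [508.6, -115.0, 15.9]
tool_rot: [-0.001, 0.582, 0.813, 0.0]
force: [-0.4, -0.0, 0.6]
opening: 0.993
finger_force: 0.0
```

```bash
python3 st.py
```

```text
t 13.55 ee [ 508.6 -115.    15.9] F [-0.4 -0.   0.6] toolx 108.86
scene axis [ 482.3 -193.4] upper [ 480.1 -193.5] ztop 169.0 0.73
scene axis lm 0.76 [372.  28.   0.]
scene axis lm 0.57 [ 479. -193.    0.]
top mid [ 479. -194.  107.] ztop 170.0 0.68
top axis lm 0.84 [372.  35.   0.]
top axis lm 0.79 [ 480. -188.    0.]
```

Call:
arm_command:
  targets:
    - {"jaw": 0.085,"x": 0.0026,"y": -0.008,"z": 0,"roll": 0}
    - {"jaw": 0.085,"x": 0.002,"y": -0.006,"z": 0,"roll": 0}
    - {"jaw": 0.085,"x": 0.001,"y": -0.003,"z": 0,"roll": 0}
    - {"jaw": 0.085,"x": 0.001,"y": -0.003,"z": 0,"roll": 0}
    - {"jaw": 0.085,"x": 0.001,"y": -0.003,"z": 0,"roll": 0}
    - {"jaw": 0.085,"x": 0.0009,"y": -0.004,"z": 0,"roll": 0}
    - {"jaw": 0.085,"x": 0.0009,"y": -0.004,"z": 0,"roll": 0}
    - {"jaw": 0.085,"x": 0.0009,"y": -0.004,"z": 0,"roll": 0}
    - {"jaw": 0.085,"x": 0.0009,"y": -0.004,"z": 0,"roll": 0}
    - {"jaw": 0.085,"x": 0.0009,"y": -0.004,"z": 0,"roll": 0}
    - {"jaw": 0.085,"x": 0.0009,"y": -0.004,"z": 0,"roll": 0}
    - {"jaw": 0.085,"x": 0.0009,"y": -0.004,"z": 0,"roll": 0}
    - {"jaw": 0.085,"x": 0.0009,"y": -0.004,"z": 0,"roll": 0}
    - {"jaw": 0.085,"x": 0.0009,"y": -0.004,"z": 0,"roll": 0}
    - {"jaw": 0.085,"x": 0.0009,"y": -0.004,"z": 0,"roll": 0}
    - {"jaw": 0.085,"x": 0.0009,"y": -0.004,"z": 0,"roll": 0}
    - {"jaw": 0.085,"x": 0.0009,"y": -0.004,"z": 0,"roll": 0}
    - {"jaw": 0.085,"x": 0.0009,"y": -0.004,"z": 0,"roll": 0}
    - {"jaw": 0.085,"x": 0,"y": 0,"z": 0,"roll": 0}

```text
t: 15.43
ee_pos: [528.0, -191.3, 16.4]
tool_rot: [0.0, 0.582, 0.813, -0.0]
force: [-0.1, -0.2, -0.2]
opening: 0.998
finger_force: 0.0
```

```bash
python3 st.py
```

```text
t 15.4333 ee [ 528.  -191.3   16.4] F [-0.1 -0.2 -0.2] toolx 108.84
scene axis [ 493.1 -249.2] upper [ 492.5 -250.6] ztop 169.0 0.95
scene axis lm 0.92 [ 496. -241.    0.]
scene axis lm 0.92 [370.  31.   0.]Traceback (most recent call last):
  File "st.py", line 28, in <module>
    e,R0=pose();bottle()
                ~~~~~~^^
  File "st.py", line 21, in bottle
    print("top mid",np.round((np.percentile(q,3,0)+np.percentile(q,97,0))/2),"ztop",np.round(np.percentile(p[:,2],99)),round(r["score"],2))
                              ~~~~~~~~~~~~~^^^^^^^
    return _quantile_unchecked(
        a, q, axis, out, overwrite_input, method, keepdims, weights)
    return _ureduce(a,
                    func=_quantile_ureduce_func,
    ...<5 lines>...
                    overwrite_input=overwrite_input,
                    method=method)
    r = func(a, **kwargs)
    result = _quantile(arr,
                       quantiles=q,
    ...<2 lines>...
                       out=out,
                       weights=wgt)
    slices_having_nans = np.isnan(arr[-1, ...])
                                  ~~~^^^^^^^^^
IndexError: index -1 is out of bounds for axis 0 with size 0
```

Call:
arm_command:
  targets:
    - {"jaw": 0.085,"x": 0.001,"y": -0.004,"z": 0,"roll": 0}
    - {"jaw": 0.085,"x": 0.001,"y": -0.004,"z": 0,"roll": 0}
    - {"jaw": 0.085,"x": 0.001,"y": -0.004,"z": 0,"roll": 0}
    - {"jaw": 0.085,"x": 0.001,"y": -0.004,"z": 0,"roll": 0}
    - {"jaw": 0.085,"x": 0.001,"y": -0.004,"z": 0,"roll": 0}
    - {"jaw": 0.085,"x": 0.001,"y": -0.004,"z": 0,"roll": 0}
    - {"jaw": 0.085,"x": 0.001,"y": -0.004,"z": 0,"roll": 0}
    - {"jaw": 0.085,"x": 0.001,"y": -0.004,"z": 0,"roll": 0}
    - {"jaw": 0.085,"x": 0.001,"y": -0.004,"z": 0,"roll": 0}
    - {"jaw": 0.085,"x": 0.001,"y": -0.004,"z": 0,"roll": 0}
    - {"jaw": 0.085,"x": 0.001,"y": -0.004,"z": 0,"roll": 0}
    - {"jaw": 0.085,"x": 0.001,"y": -0.004,"z": 0,"roll": 0}
    - {"jaw": 0.085,"x": 0.001,"y": -0.003,"z": 0,"roll": 0}
    - {"jaw": 0.085,"x": 0,"y": 0,"z": 0,"roll": 0}

```text
t: 16.85
ee_pos: [541.0, -242.1, 16.4]
tool_rot: [0.0, 0.582, 0.813, -0.0]
force: [0.6, 0.6, -1.3]
opening: 0.999
finger_force: 0.0
```

```bash
sed -i 's/            else:/            elif ((p[:,2]>60)\&(p[:,2]<128)).sum()>5:/' st.py; python3 st.py; python3 -c "
import cv2,glob,os,numpy as np
f=lambda n:sorted(glob.glob(f'pics/{n}_*.png'),key=os.path.getmtime)[-1]
a=cv2.imread(f('top'))[140:230,340:480];b=cv2.imread(f('scene'))[130:250,190:330]
cv2.imwrite('pics/m3.png',np.vstack([cv2.resize(x,None,fx=2.8,fy=2.8,interpolation=2) for x in(a,b)]))"
```

```text
t 16.85 ee [ 541.  -242.1   16.4] F [ 0.6  0.6 -1.3] toolx 108.86
scene axis [ 505.1 -300.2] upper [ 504.9 -301.5] ztop 166.0 0.58
scene axis [ 522.  -338.8] upper [ 522.  -338.8] ztop 26.0 0.15
scene axis lm 0.95 [377.  29.   0.]
scene axis lm 0.65 [ 502. -286.    0.]
top mid [ 505. -325.  105.] ztop 259.0 0.6
top axis lm 0.71 [370.  38.   0.]
```

View pics/m3.png

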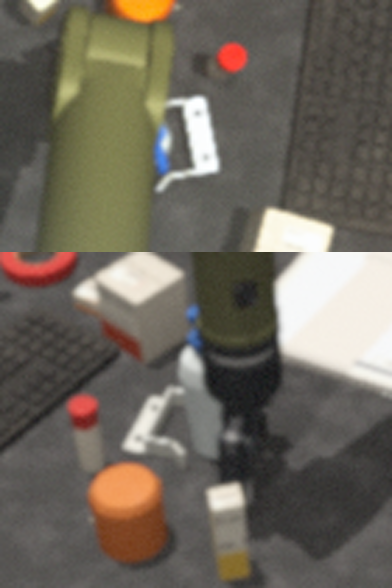

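Call:
arm_command:
  targets:
    - {"jaw": 0.085,"x": 0.0006,"y": -0.003,"z": 0,"roll": 0}
    - {"jaw": 0.085,"x": 0.0006,"y": -0.003,"z": 0,"roll": 0}
    - {"jaw": 0.085,"x": 0.0006,"y": -0.003,"z": 0,"roll": 0}
    - {"jaw": 0.085,"x": 0.0006,"y": -0.003,"z": 0,"roll": 0}
    - {"jaw": 0.085,"x": 0.0006,"y": -0.003,"z": 0,"roll": 0}
    - {"jaw": 0.085,"x": 0.0006,"y": -0.003,"z": 0,"roll": 0}
    - {"jaw": 0.085,"x": 0.0006,"y": -0.003,"z": 0,"roll": 0}
    - {"jaw": 0.085,"x": 0.0006,"y": -0.003,"z": 0,"roll": 0}
    - {"jaw": 0.085,"x": 0.0004,"y": -0.002,"z": 0,"roll": 0}
    - {"jaw": 0.085,"x": 0.0004,"y": -0.002,"z": 0,"roll": 0}
    - {"jaw": 0.085,"x": 0,"y": 0,"z": 0,"roll": 0}

```text
t: 18.07
ee_pos: [546.5, -269.6, 16.3]
tool_rot: [0.0, 0.582, 0.814, -0.0]
force: [-0.3, -0.4, 0.0]
opening: 0.996
finger_force: 0.0
```

```bash
python3 st.py
```

```text
t 18.0667 ee [ 546.5 -269.6   16.3] F [-0.3 -0.4  0. ] toolx 108.88
scene axis [ 510.9 -328.1] upper [ 511.5 -328. ] ztop 141.0 0.6
scene axis lm 0.9 [ 506. -325.    0.]
scene axis lm 0.8 [385.  32.   0.]
top axis lm 0.57 [364.  32.   0.]
```

Nearly seated. I'll go on in 1 mm steps and watch for force.

Call:
arm_command:
  targets:
    - {"jaw": 0.085,"x": 0.0002,"y": -0.001,"z": 0,"roll": 0}
    - {"jaw": 0.085,"x": 0.0002,"y": -0.001,"z": 0,"roll": 0}
    - {"jaw": 0.085,"x": 0.0002,"y": -0.001,"z": 0,"roll": 0}
    - {"jaw": 0.085,"x": 0.0002,"y": -0.001,"z": 0,"roll": 0}

```text
t: 18.7
ee_pos: [547.3, -273.0, 16.4]
tool_rot: [0.0, 0.581, 0.814, 0.0]
force: [-0.4, 0.9, 0.5]
opening: 1.002
finger_force: 0.1
```

Call:
arm_command:
  targets:
    - {"jaw": 0.085,"x": 0.0002,"y": -0.001,"z": 0,"roll": 0}
    - {"jaw": 0.085,"x": 0.0002,"y": -0.001,"z": 0,"roll": 0}

```text
t: 18.87
ee_pos: [547.7, -275.1, 16.4]
tool_rot: [0.0, 0.581, 0.814, 0.0]
force: [-0.6, 1.2, 0.1]
opening: 0.994
finger_force: 0.1
```

Call:
arm_command:
  targets:
    - {"jaw": 0.085,"x": 0.0002,"y": -0.001,"z": 0,"roll": 0}
    - {"jaw": 0.085,"x": 0.0002,"y": -0.001,"z": 0,"roll": 0}

```text
t: 19.03
ee_pos: [548.1, -277.1, 16.3]
tool_rot: [0.0, 0.581, 0.814, 0.0]
force: [-0.3, 1.5, 1.3]
opening: 0.998
finger_force: 0.1
```

Call:
arm_command:
  targets:
    - {"jaw": 0.085,"x": 0.0002,"y": -0.001,"z": 0,"roll": 0}
    - {"jaw": 0.085,"x": 0.0002,"y": -0.001,"z": 0,"roll": 0}

```text
t: 19.2
ee_pos: [548.4, -277.5, 16.4]
tool_rot: [-0.001, 0.581, 0.814, 0.001]
force: [-1.8, 6.6, 3.9]
opening: 0.995
finger_force: 0.9
```

```bash
python3 st.py
```

```text
t 19.2 ee [ 548.4 -277.5   16.4] F [-1.8  6.6  3.9] toolx 108.91
scene axis [ 512.3 -335. ] upper [ 513. -335.] ztop 138.0 0.55
scene axis lm 0.79 [367.  26.   0.]
top axis lm 0.82 [364.  25.   0.]
```

Force has risen to 6.6 N at the expected seat position, so the bottle is against the back wall. Backing off along the face normal, then up.

Call:
arm_command:
  targets:
    - {"jaw": 0.085,"x": -0.001,"y": 0.003,"z": 0,"roll": 0}
    - {"jaw": 0.085,"x": -0.002,"y": 0.006,"z": 0,"roll": 0}
    - {"jaw": 0.085,"x": -0.003,"y": 0.01,"z": 0,"roll": 0}
    - {"jaw": 0.085,"x": -0.005,"y": 0.02,"z": 0,"roll": 0}
    - {"jaw": 0.085,"x": -0.007,"y": 0.03,"z": 0,"roll": 0}
    - {"jaw": 0.085,"x": -0.007,"y": 0.03,"z": 0.02,"roll": 0}
    - {"jaw": 0.085,"x": 0,"y": 0.03,"z": 0.04,"roll": 0}
    - {"jaw": 0.085,"x": 0,"y": 0.03,"z": 0.04,"roll": 0}
    - {"jaw": 0.085,"x": 0,"y": 0.03,"z": 0.04,"roll": 0}
    - {"jaw": 0.085,"x": 0,"y": 0.03,"z": 0.04,"roll": 0}
    - {"jaw": 0.085,"x": 0,"y": 0,"z": 0,"roll": 0}
    - {"jaw": 0.085,"x": 0,"y": 0,"z": 0,"roll": 0}

```text
t: 20.5
ee_pos: [524.8, -78.1, 172.1]
tool_rot: [0.003, 0.58, 0.815, 0.0]
force: [-0.6, -0.4, -0.5]
opening: 0.997
finger_force: 0.0
```

```bash
python3 st.py
python3 - <<'E'
from h import *
for n in("top","scene"):
    im,D=cams.snapshot(n);W=cloud(n,D)
    for l in["oil_filter","plug_box","filter_box","glue_stick","bearing_box"]:
        for r in cams.silhouettes(n,l)[:1]:
            p=W[r["pixels"]&(D>0)];print(n,l,round(r["score"],2),np.round(np.median(p,0)))
    cv2.imwrite(f"pics/f{n}.png",im)
a=cv2.imread("pics/ftop.png")[140:240,340:480];b=cv2.imread("pics/fscene.png")[140:250,190:330]
cv2.imwrite('pics/f.png',np.vstack([cv2.resize(x,None,fx=2.8,fy=2.8,interpolation=2) for x in(a,b)]))
E
```

```text
t 20.5 ee [524.8 -78.1 172.1] F [-0.6 -0.4 -0.5] toolx 109.13
scene axis lm 0.96 [ 508. -328.    0.]
scene axis lm 0.88 [367.  36.   0.]
top mid [ 507. -327.   95.] ztop 170.0 0.87
top axis lm 0.67 [371.  36.   0.]
top axis lm 0.64 [ 517. -332.    0.]
top oil_filter 0.96 [ 651. -300.   69.]
top plug_box 0.61 [ 646. -197.   93.]
top filter_box 0.68 [ 397. -446.   84.]
top glue_stick 0.49 [ 589. -390.   78.]
top bearing_box 0.56 [346. 266.  21.]
scene oil_filter 0.91 [ 674. -293.   62.]
scene plug_box 0.95 [ 659. -194.   66.]
scene filter_box 0.75 [ 423. -446.   75.]
scene glue_stick 0.5 [ 600. -389.   53.]
```

View pics/f.png

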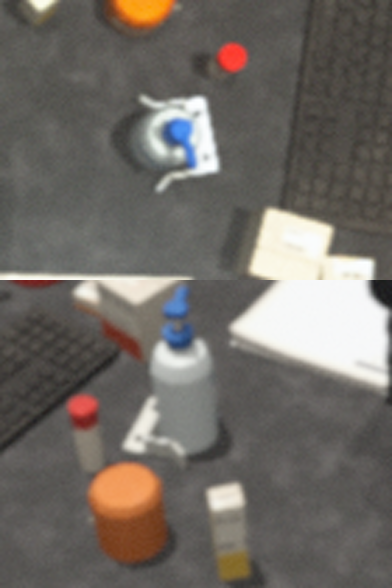

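```bash
python3 st.py | head -3
```

```text
t 21.4 ee [523.5 -80.  169.7] F [0.1 0.  0.1] toolx 108.91
scene axis [ 511.  -332.3] upper [ 509.1 -333.2] ztop 169.0 0.67
scene axis [ 407.1 -452. ] upper [ 400.3 -451.5] ztop 91.0 0.48
```

```bash
for i in 1 2 3; do python3 st.py | grep "scene axis \["; done
```

```text
scene axis [ 511.  -332.2] upper [ 509.2 -333.1] ztop 169.0 0.93
scene axis [ 407.3 -451.7] upper [ 401.4 -451.6] ztop 91.0 0.63
scene axis [ 511.  -332.3] upper [ 509.4 -333.6] ztop 169.0 0.72
scene axis [ 510.8 -332.1] upper [ 509.5 -332.9] ztop 169.0 0.96
scene axis [ 526.2 -332.7] upper [ 526.2 -332.7] ztop 26.0 0.16
```

Readings repeat to 0.2 mm and put the axis about 2.5 mm short of the pressed position. I'll make one more gentle press to be sure, with a slow release.

Call:
arm_command:
  targets:
    - {"jaw": 0.085,"x": 0,"y": -0.03,"z": -0.04,"roll": 0}
    - {"jaw": 0.085,"x": 0,"y": -0.03,"z": -0.04,"roll": 0}
    - {"jaw": 0.085,"x": 0,"y": -0.03,"z": -0.04,"roll": 0}
    - {"jaw": 0.085,"x": 0.006,"y": -0.03,"z": -0.03,"roll": 0}
    - {"jaw": 0.085,"x": 0.006,"y": -0.025,"z": -0.004,"roll": 0}
    - {"jaw": 0.085,"x": 0.006,"y": -0.02,"z": 0,"roll": 0}
    - {"jaw": 0.085,"x": 0.004,"y": -0.015,"z": 0,"roll": 0}
    - {"jaw": 0.085,"x": 0,"y": 0,"z": 0,"roll": 0}
    - {"jaw": 0.085,"x": 0,"y": 0,"z": 0,"roll": 0}

```text
t: 23.35
ee_pos: [545.7, -244.3, 36.8]
tool_rot: [0.0, 0.582, 0.813, 0.0]
force: [-0.1, 1.0, 0.6]
opening: 0.998
finger_force: 0.0
```

Call:
arm_command:
  targets:
    - {"jaw": 0.085,"x": -0.002,"y": 0,"z": -0.0205,"roll": 0}
    - {"jaw": 0.085,"x": 0.001,"y": -0.01,"z": 0,"roll": 0}
    - {"jaw": 0.085,"x": 0.001,"y": -0.008,"z": 0,"roll": 0}
    - {"jaw": 0.085,"x": 0.001,"y": -0.004,"z": 0,"roll": 0}
    - {"jaw": 0.085,"x": 0.0004,"y": -0.002,"z": 0,"roll": 0}
    - {"jaw": 0.085,"x": 0,"y": 0,"z": 0,"roll": 0}

```text
t: 23.85
ee_pos: [547.3, -269.2, 17.0]
tool_rot: [0.001, 0.582, 0.813, 0.0]
force: [-0.0, 0.3, -0.1]
opening: 0.993
finger_force: 0.0
```

Call:
arm_command:
  targets:
    - {"jaw": 0.085,"x": 0.0002,"y": -0.001,"z": 0,"roll": 0}
    - {"jaw": 0.085,"x": 0.0002,"y": -0.001,"z": 0,"roll": 0}
    - {"jaw": 0.085,"x": 0.0002,"y": -0.001,"z": 0,"roll": 0}
    - {"jaw": 0.085,"x": 0.0002,"y": -0.001,"z": 0,"roll": 0}
    - {"jaw": 0.085,"x": 0.0002,"y": -0.001,"z": 0,"roll": 0}

```text
t: 24.27
ee_pos: [547.8, -273.0, 16.0]
tool_rot: [-0.0, 0.581, 0.814, 0.0]
force: [0.4, 0.8, -0.2]
opening: 0.992
finger_force: 0.0
```

Call:
arm_command:
  targets:
    - {"jaw": 0.085,"x": 0.0002,"y": -0.001,"z": 0,"roll": 0}
    - {"jaw": 0.085,"x": 0.0002,"y": -0.001,"z": 0,"roll": 0}

```text
t: 24.43
ee_pos: [548.2, -275.0, 16.0]
tool_rot: [-0.0, 0.581, 0.814, 0.0]
force: [0.4, 0.7, 0.3]
opening: 0.996
finger_force: 0.0
```

Call:
arm_command:
  targets:
    - {"jaw": 0.085,"x": 0.0002,"y": -0.001,"z": 0,"roll": 0}
    - {"jaw": 0.085,"x": 0,"y": 0,"z": 0,"roll": 0}

```text
t: 24.6
ee_pos: [548.3, -276.3, 16.0]
tool_rot: [-0.0, 0.581, 0.814, 0.0]
force: [0.1, 0.6, -0.0]
opening: 0.992
finger_force: 0.0
```

```bash
python3 st.py|grep -v lm
```

```text
t 24.6 ee [ 548.3 -276.3   16. ] F [ 0.1  0.6 -0. ] toolx 108.9
scene axis [ 511.4 -335.6] upper [ 510.4 -335.8] ztop 168.0 0.74
scene axis [ 524.8 -333.1] upper [ 524.8 -333.1] ztop 40.0 0.47
```

Call:
arm_command:
  targets:
    - {"jaw": 0.085,"x": 0.0002,"y": -0.001,"z": 0,"roll": 0}
    - {"jaw": 0.085,"x": 0.0002,"y": -0.001,"z": 0,"roll": 0}

```text
t: 25.07
ee_pos: [548.6, -277.2, 16.0]
tool_rot: [-0.001, 0.581, 0.814, 0.0]
force: [-0.5, 4.0, 3.2]
opening: 0.996
finger_force: 0.6
```

Call:
arm_command:
  targets:
    - {"jaw": 0.085,"x": 0.0002,"y": -0.001,"z": 0,"roll": 0}

```text
t: 25.15
ee_pos: [548.8, -277.3, 16.0]
tool_rot: [-0.001, 0.581, 0.814, 0.001]
force: [-2.2, 6.8, 4.0]
opening: 0.99
finger_force: 0.7
```

The bottle is hard against the back wall at the same position as before, so it never moved back. Releasing slowly along the same path and handing in.

Call:
arm_command:
  targets:
    - {"jaw": 0.085,"x": -0.0003,"y": 0.001,"z": 0,"roll": 0}
    - {"jaw": 0.085,"x": -0.0003,"y": 0.001,"z": 0,"roll": 0}
    - {"jaw": 0.085,"x": -0.0003,"y": 0.001,"z": 0,"roll": 0}
    - {"jaw": 0.085,"x": -0.001,"y": 0.003,"z": 0,"roll": 0}
    - {"jaw": 0.085,"x": -0.003,"y": 0.01,"z": 0,"roll": 0}
    - {"jaw": 0.085,"x": -0.005,"y": 0.02,"z": 0,"roll": 0}
    - {"jaw": 0.085,"x": -0.007,"y": 0.03,"z": 0,"roll": 0}
    - {"jaw": 0.085,"x": -0.007,"y": 0.03,"z": 0,"roll": 0}
    - {"jaw": 0.085,"x": 0,"y": 0.03,"z": 0.02,"roll": 0}
    - {"jaw": 0.085,"x": 0,"y": 0,"z": 0.03,"roll": 0}
    - {"jaw": 0.085,"x": 0,"y": 0,"z": 0.03,"roll": 0}
    - {"jaw": 0.085,"x": 0,"y": 0,"z": 0,"roll": 0}
    - {"jaw": 0.085,"x": 0,"y": 0,"z": 0,"roll": 0}

```text
t: 26.23
ee_pos: [526.3, -153.2, 98.1]
tool_rot: [0.002, 0.581, 0.814, 0.0]
force: [-0.3, 0.4, -0.5]
opening: 0.996
finger_force: 0.0
```

```bash
python3 -c "
from st import *
pose();bottle();print(arm.finish_job())"
```

```text
t 26.2333 ee [ 526.3 -153.2   98.1] F [-0.3  0.4 -0.5] toolx 108.93
scene axis [ 510.4 -332.4] upper [ 508.7 -332.8] ztop 168.0 0.74
scene axis lm 0.71 [376.  36.   0.]
scene axis lm 0.68 [ 512. -328.    0.]
top mid [ 508. -328.   95.] ztop 170.0 0.93
top axis lm 0.93 [371.  35.   0.]
top axis lm 0.85 [ 510. -326.    0.]
the job is handed in; nothing more can be done
None
```

The white pump bottle stands upright in the dock against its back wall (a second gentle press met the wall at the same spot), the other things show no movement in the camera checks, and the job was handed in at about 26 s.

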